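Build up a gear stack on a shaft stand

TASK

Build up the shaft on the blue stand: thread the dark steel gear on first, down onto the shoulder, then the brass spacer, then the ball bearing, and last the red collar. Each must lie flat and fully home on the one below, and everything be let go; the black tape roll and the tools are not part of it.

Things in the scene. Friction and masses are not known exactly. Their poses are not given: they have to be found in the camera images.
- stand_seat (a point): Shaft stand, fixed to the bench: a blue round foot (100 mm across, 10 mm high), on it a bright steel shoulder (38 mm across, 8 mm high) and an upright bright steel shaft of 20 mm diameter that rises 48 mm above the shoulder; its top 8 mm taper to 8 mm diameter. The point lies on the shaft's axis at the level of the shoulder's top face, where the first part comes to rest: 18 mm above the bench; the tip of the shaft is 66 mm above the bench. z points up along the shaft.
- gear: Dark steel spur gear with 24 teeth, 62 mm over the teeth, 12 mm thick. Lies flat. Its origin is at its centre, half-way up (in the middle of the bore); z is the axis of the ring, pointing up at the start. Plain through bore of 26 mm, either face may be up; loose, about 200 g.
- spacer: Plain brass spacer ring, 40 mm outside diameter, 10 mm thick. Lies flat. Its origin is at its centre, half-way up (in the middle of the bore); z is the axis of the ring, pointing up at the start. Plain through bore of 26 mm, either face may be up; loose, about 60 g.
- bearing: Ball bearing: bright steel ring with a black seal between its inner and outer races, 52 mm outside diameter, 12 mm thick. Lies flat. Its origin is at its centre, half-way up (in the middle of the bore); z is the axis of the ring, pointing up at the start. Plain through bore of 26 mm, either face may be up; loose, about 120 g.
- collar: Red painted shaft collar ring, 36 mm outside diameter, 12 mm thick. Lies flat. Its origin is at its centre, half-way up (in the middle of the bore); z is the axis of the ring, pointing up at the start. Plain through bore of 26 mm, either face may be up; loose, about 50 g.
Not all that is in view belongs to the job. Leave any pink or white look-alike of the gear alone.

How it is judged:
By the outcome, as a careful person would: the job done as asked, in the order asked, and still so for the second after the job is handed in, with the robot touching nothing.
It also fails if it takes over 120 s, if anything falls off the work surface, if the arm or the gripper's body presses on something with over 40 N, if the wrist force passes 120 N, or if a joint passes its speed limit or range.

ROBOT

A 6-joint arm with a two-finger parallel gripper is mounted at the origin on a cart in front of the work surface, level with it; the furniture and walls round the work are solid. World frame = base frame: x ahead of the robot, y to its left, z up, the work surface at z = 0. Lengths are in mm, angles in rad, forces in N, time in s.
With the tool pointing down it reaches from about 250 to 775 mm from the base axis. Payload 4 kg.
Tool frame: the origin (TCP) lies between the finger pads; the fingertips stand 22 mm ahead of it and the grasp point (between the pads) lies 3 mm ahead of it; z points along the fingers, y is the direction in which the jaws open and shut (so a half turn about z gives the same grasp; the last joint's range is limited). The gripper opens to 94 mm and grips with 3 to 60 N. Pads are 16 mm wide; open, the fingers measure 119 mm over their backs; the gripper's body (75 mm by 177 mm) begins 78 mm behind the grasp point.
Start: joints at [1.056, 0.087, 1.371, -0, 1.684, -0.103], TCP at [220.153, 504.034, 227.506] pointing down, gripper open.
Joint ranges: [-3.1, 3.1], [-0.76, 2.03], [0.27, 2.55], [-1.08, 4.22], [0.17, 2.65], [-2.57, 2.57]. Speed limits (rad/s): [2.79, 2.79, 3.14, 3.14, 3.14, 3.14].

INTERFACE

Orientations are given as [roll, pitch, yaw] about the fixed x, y, z axes, in that order (R = Rz(yaw) Ry(pitch) Rx(roll)).
In Python, from bench import status, camera, robot gives the robot as it stands. The module is installed in compiled form; this text tells all that it offers.
- The arm moves only by the shell command python3 -m crank 'ROWS' [FORCE]. ROWS is JSON, a list of rows, each an object of numbers: "x", "y", "z": the shift along the tool's x, y, z in cm; "turn": the turn about the tool's z in degrees; "claw": the finger opening in cm, from 0 to 9.4. In form: [{"x": .., "y": .., "z": .., "turn": .., "claw": ..}, ...]. A call has 1 to 8 rows; each row shifts and turns the commanded pose from where the row before left it, along the tool's axes as they then stand; what a row does not reach is not made up. A row lasts 1/8 s, in which the tool goes at most 62.5 mm and 10.7 degrees, less where a joint would pass 70% of its speed; a pose out of reach is approached as far as the arm can. A call is refused whole if a number of a shift passes 6.25 or a number of a turn 10.7, either way. A call with a gripper value outside its range is refused whole. The fingers move at their own pace and stop on an object; FORCE is the grip in N (left out, the last holds). Time passes only in rows, so rows that do not move let the fingers close. It gives the time, the measured TCP pose, the force and the opening at its end, in the units of the state.
- status.get_state(): the state, without advancing time (a new reading comes with each control period).
- camera(name): name is "scene" or "top" or "wrist"; returns a dict with "color" (384x512x3 uint8, blue, green, red), "fov_y" (degrees; the focal length in pixels is half the picture's height over the tangent of half this angle, whatever the lens; pixels are square), "cx", "cy" (the principal point, pixels), "T" (4x4, takes a point from camera to world coordinates); the wrist camera has in their place "T_tool_cam" (4x4, takes a point from camera to tool coordinates, whose origin is the TCP and whose axes are the flange's). Camera axes: x right, y down, z forward; pixel columns grow to the right and rows downward; lengths in mm; the calibration is good to about 2 mm. A picture is of the moment at which its call begins: read the wrist's pose just before it. There is no depth.
- robot.finish_job(): hands the job in, once; it reports no verdict.
The state is a dict: "time": time; "joint_positions": joint angles; "joint_vel": joint speeds; "effort": joint torques, N m; "position": TCP position; "ee_rot": TCP orientation; "wrist_force": force on the tool from outside, world axes, zero at the start; "moment": the same for the moment, N m; "width": finger opening in mm.
Only numpy, scipy, OpenCV 4.12 (cv2) and the standard library are available. Lean on these libraries where they do the work, as an engineer would, in place of code of your own. Each camera call takes 0.05 s, during which the arm holds its last target.

## Working session

There is one attempt and no reset: what is moved stays moved. The work goes in short steps, Python scripts to look and compute and a shell command to move; the robot and the scene stay as the last step left them, time stands still between calls to the robot, and variables do not carry over. Pictures are saved under pics/ and viewed, and the job is handed in when it is done.

```bash
mkdir -p pics; ls
python3 - <<'E'
from bench import status, camera, robot
import cv2
s=status.get_state();print(s)
for n in("scene","top","wrist"):
    c=camera(n);cv2.imwrite(f"pics/{n}0.png",c["color"]);print(n,c["fov_y"],c["cx"],c["cy"],c.get("T",c.get("T_tool_cam")))
E
```

```text
pics
{'time': 0.0, 'joint_positions': array([ 1.05592606e+00,  8.79345482e-02,  1.37226235e+00, -4.07586700e-05,
        1.68358256e+00, -1.03058884e-01]), 'joint_vel': array([ 0.00045284,  0.00067885, -0.00151622, -0.00129955, -0.00037781,
        0.00164817]), 'effort': array([ 7.83200721e-04, -3.40175307e+01, -3.02430367e+01,  7.17379502e-02,
        3.31508426e-02, -1.59684328e-04]), 'position': array([219.89444522, 503.5788572 , 226.31119356]), 'ee_rot': array([-3.13941328e+00, -1.84676235e-04,  2.72977653e+00]), 'wrist_force': array([-0.29813102, -0.61587552,  0.41656578]), 'moment': array([0.01404525, 0.02281528, 0.03839523]), 'width': 93.86042989568894}
scene 57.72969131727798 254.56019419903924 190.13759680047573 [[ 8.37446143e-01 -2.18971639e-01  5.00734838e-01  3.79382887e+01]
 [-5.46321502e-01 -3.60097031e-01  7.56216202e-01 -7.09084690e+02]
 [ 1.47232272e-02 -9.06852551e-01 -4.21190785e-01  4.47914141e+02]
 [ 0.00000000e+00  0.00000000e+00  0.00000000e+00  1.00000000e+00]]
top 53.808998378701 249.13504777278337 196.30013093798962 [[ 4.85040899e-04 -9.80046379e-01  1.98768359e-01  2.99807151e+02]
 [-9.99995172e-01  1.34738869e-04  3.10456303e-03  3.01267317e+01]
 [-3.06939758e-03 -1.98768905e-01 -9.80041581e-01  1.18485402e+03]
 [ 0.00000000e+00  0.00000000e+00  0.00000000e+00  1.00000000e+00]]
wrist 67.987805991202 252.28077947960196 189.3804226154023 [[-3.31764037e-04 -9.56901166e-01 -2.90413582e-01  8.44989315e+01]
 [ 9.99999872e-01 -4.28352198e-04  2.69018834e-04  2.19742296e-01]
 [-3.81823732e-04 -2.90413456e-01  9.56901185e-01 -1.56819326e+02]
 [ 0.00000000e+00  0.00000000e+00  0.00000000e+00  1.00000000e+00]]
```

View pics/scene0.png

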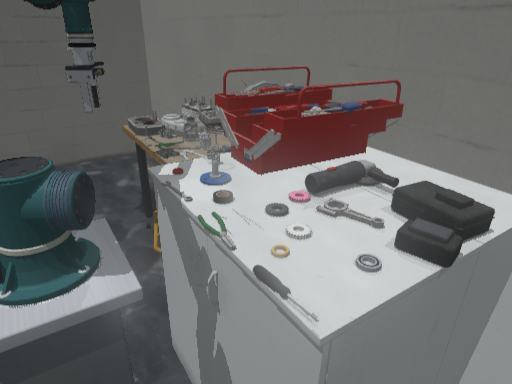

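View pics/top0.png

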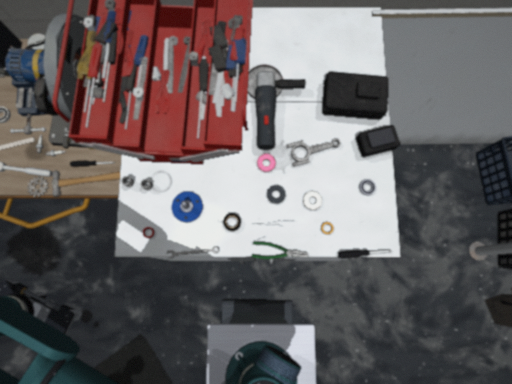

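View pics/wrist0.png

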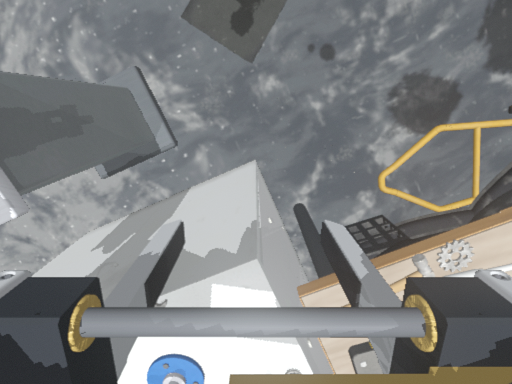

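The top view shows the stand at (187,206) and dark rings at (232,221) and (276,194). The bearing is at (367,187), the brass ring at (327,228), the red ring at (149,232), and the pink and white look-alikes are at (266,162) and (313,200). I'll zoom in and locate them.

```bash
cat > h.py <<'E'
import numpy as np, cv2
from scipy.spatial.transform import Rotation as R
from bench import status, camera
def K(c): return (c["color"].shape[0]/2)/np.tan(np.radians(c["fov_y"]/2))
def ray(c,T,u,v,z):
    f=K(c); d=T[:3,:3]@np.array([(u-c["cx"])/f,(v-c["cy"])/f,1]); o=T[:3,3]
    return (o+d*(z-o[2])/d[2])[:2]
def proj(c,T,p):
    q=np.linalg.inv(T)@np.append(p,1); f=K(c); return q[:2]/q[2]*f+[c["cx"],c["cy"]]
def tool():
    s=status.get_state(); T=np.eye(4); T[:3,:3]=R.from_euler("xyz",s["ee_rot"]).as_matrix(); T[:3,3]=s["position"]; return T,s
def wrist(name=None):
    T,s=tool(); c=camera("wrist")
    if name: cv2.imwrite(f"pics/{name}.png",c["color"])
    return c,T@c["T_tool_cam"],T,s
def shift(T,target,yaw=None):
    "cm along tool axes to bring TCP to target"
    return T[:3,:3].T@(np.array(target)-T[:3,3])/10
E
python3 - <<'E'
from h import *
c=camera("top");T=c["T"];im=c["color"]
cv2.imwrite("pics/topz.png",cv2.resize(im[140:265,110:410],None,fx=2.6,fy=2.6,interpolation=cv2.INTER_CUBIC))
for n,u,v,z in [("stand",187,206,10),("tape?",232,221,12),("gear?",276,194,12),("bear",367,187,12),("brass",327,228,10),("red",149,232,12),("pink",266,162,12),("white",313,200,12)]:
    print(n,ray(c,T,u,v,z).round())
E
```

```text
stand [507. 230.]
tape? [459.  87.]
gear? [545. -51.]
bear [ 568. -340.]
brass [ 437. -209.]
red [425. 345.]
pink [650. -20.]
white [ 526. -168.]
```

View pics/topz.png

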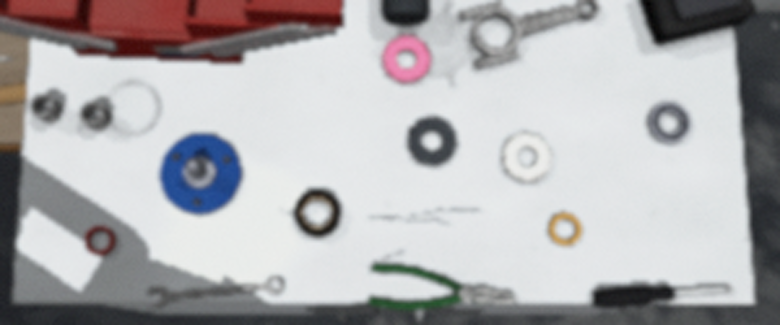

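```bash
python3 -m crank '[{"turn":-7.87,"z":0.5},{"turn":-7.87,"z":0.5},{"turn":-7.87,"z":0.5},{},{}]'; python3 -m crank '[{"x":-4.1,"y":-3.9},{"x":-4.1,"y":-3.9},{"x":-4.1,"y":-3.9},{"x":-4.1,"y":-3.9},{"x":-4.1,"y":-3.9},{"x":-4.1,"y":-3.9},{"x":-4.1,"y":-3.9},{}]'
python3 - <<'E'
from h import *
c,Tc,T,s=wrist("w1"); print(s["position"],s["ee_rot"],s["wrist_force"])
E
```

```text
[219.99357178 503.77213141 226.75196972] [-3.14026648e+00 -1.40163872e-04  2.72982467e+00] [-0.30482842 -0.06289983 -0.95645246]$[0]: bad value
$[0]: bad value
```

View pics/w1.png

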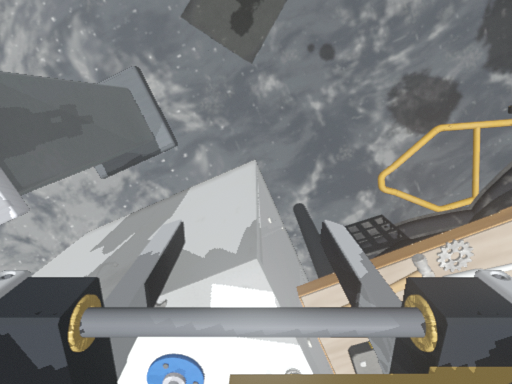

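The rows were refused, probably because every key has to be present. I'll retry with full rows.

```bash
python3 -m crank '[{"x":0,"y":0,"z":0.5,"turn":-7.9,"claw":9.4},{"x":0,"y":0,"z":0.5,"turn":-7.9,"claw":9.4},{"x":0,"y":0,"z":0.5,"turn":-7.8,"claw":9.4},{"x":0,"y":0,"z":0,"turn":0,"claw":9.4}]' && python3 -m crank '[{"x":-4.1,"y":-3.9,"z":0,"turn":0,"claw":9.4},{"x":-4.1,"y":-3.9,"z":0,"turn":0,"claw":9.4},{"x":-4.1,"y":-3.9,"z":0,"turn":0,"claw":9.4},{"x":-4.1,"y":-3.9,"z":0,"turn":0,"claw":9.4},{"x":-4.1,"y":-3.9,"z":0,"turn":0,"claw":9.4},{"x":-4.1,"y":-3.9,"z":0,"turn":0,"claw":9.4},{"x":-4.1,"y":-3.9,"z":0,"turn":0,"claw":9.4},{"x":0,"y":0,"z":0,"turn":0,"claw":9.4}]'
python3 - <<'E'
from h import *
c,Tc,T,s=wrist("w2"); print(s["position"],s["ee_rot"],s["wrist_force"])
E
```

```text
time: 0.75
position: [220.0, 503.7, 211.8]
ee_rot: [-3.14, -0.001, 3.14]
wrist_force: [0.2, -0.1, -1.8]
width: 94.0
time: 1.75
position: [509.4, 228.2, 212.2]
ee_rot: [-3.141, 0.0, 3.134]
wrist_force: [-0.2, 0.1, 0.1]
width: 93.7
[509.42369769 228.18742608 212.17457182] [-3.14085040e+00  7.53819019e-05  3.13366324e+00] [-0.2011473   0.1314933   0.12910055]
```

View pics/w2.png

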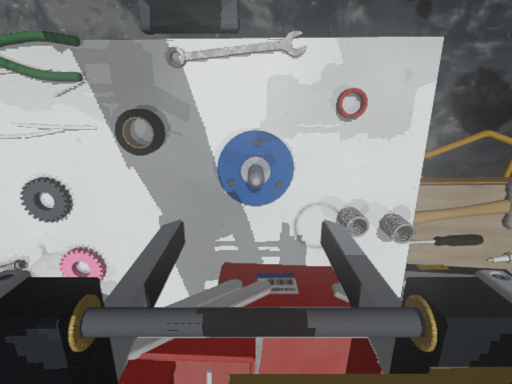

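Wrist view over the stand: stand foot at (256,168), gear (46,200), tape (140,131), red collar (352,103). I'll measure them.

```bash
cat >> h.py <<'E'
def circ(c,Tc,mask,z,near=None,amin=150):
    """outer contour(s) of mask cast to plane z, least-squares circle"""
    from scipy.optimize import least_squares
    out=[]
    cs,_=cv2.findContours(mask.astype(np.uint8),cv2.RETR_EXTERNAL,cv2.CHAIN_APPROX_NONE)
    for k in cs:
        if cv2.contourArea(k)<amin: continue
        h=cv2.convexHull(k)[:,0]
        m=np.zeros(mask.shape,np.uint8); cv2.drawContours(m,[h],-1,255,1)
        v,u=np.nonzero(m)
        P=np.array([ray(c,Tc,a,b,z) for a,b in zip(u,v)])
        p0=P.mean(0)
        r=least_squares(lambda q:np.hypot(*(P-q[:2]).T)-q[2],[*p0,30],loss="soft_l1")
        out.append((r.x.round(1),np.abs(r.fun).mean().round(2),h.mean(0).round()))
    return out
def hsv(c): return cv2.cvtColor(c["color"],cv2.COLOR_BGR2HSV)
E
python3 - <<'E'
from h import *
c,Tc,T,s=wrist(); H=hsv(c); h,S,V=cv2.split(H)
print("blue",circ(c,Tc,(h>100)&(h<130)&(S>120),5,amin=1000))
red=((h<8)|(h>172))&(S>90); red[230:]=0
print("red",circ(c,Tc,red,6))
dk=(V<110)&(S<90); dk[:, :10]=0; dk[225:]=0; dk[:165]=0; dk[:,100:]=0
print("gear",circ(c,Tc,dk,6,amin=600))
for n,u,v,z in [("tip",256,184,66),("tip",255,168,66)]: print(n,ray(c,Tc,u,v,z))
cv2.imwrite("pics/st.png",cv2.resize(c["color"][120:215,205:305],None,fx=6,fy=6))
for z in (66,18,10): print(z,proj(c,Tc,[510,228,z]))
E
```

```text
blue [(array([508.1, 231.6,  48.2]), np.float64(0.45), array([253., 171.]))]
red [(array([425.9, 350.9,  17.1]), np.float64(0.28), array([351., 105.]))]
gear [(array([547.2, -49.8,  32.3]), np.float64(1.12), array([ 45., 200.]))]
tip [509.27418733 234.07075548]
tip [491.18563948 233.01208357]
66 [250.51716891 184.66022056]
18 [250.72552562 174.29405759]
10 [250.75520483 172.81745775]
```

View pics/st.png

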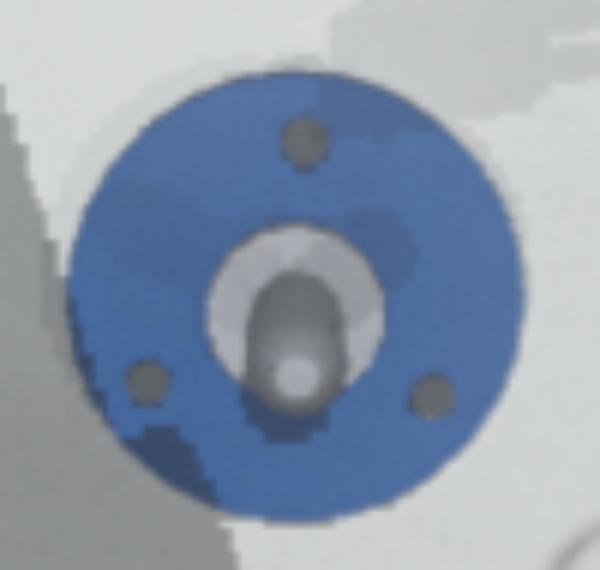

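Run:
```python
from h import *
c,Tc,T,s=wrist()
for n,u,v,z in [("tip",253.9,182.4,66),("foot",254.0,168.9,10),("foot5",254.0,168.9,5),("shoulder",253.8,172.6,18)]: print(n,ray(c,Tc,u,v,z).round(1))
```

```text
tip [506.7 232.9]
foot [504.1 233.3]
foot5 [505.2 233.4]
shoulder [507.1 233. ]
```

```bash
python3 -m crank '[{"x":-0.6,"y":-4.6,"z":0,"turn":0,"claw":9.4},{"x":-0.6,"y":-4.6,"z":1,"turn":0,"claw":9.4},{"x":-0.6,"y":-4.6,"z":2,"turn":0,"claw":9.4},{"x":-0.6,"y":-4.6,"z":2,"turn":0,"claw":9.4},{"x":-0.6,"y":-4.7,"z":2,"turn":0,"claw":9.4},{"x":-0.8,"y":-4.7,"z":2,"turn":-0.4,"claw":9.4},{"x":0,"y":0,"z":0,"turn":0,"claw":9.4}]'
python3 - <<'E'
from h import *
c,Tc,T,s=wrist("w3"); print(s["position"],s["ee_rot"],s["wrist_force"])
E
```

```text
time: 2.78
position: [543.9, -47.6, 120.6]
ee_rot: [3.141, -0.004, -3.137]
wrist_force: [0.1, 1.2, 1.4]
width: 94.3
[543.94842758 -47.64581219 120.59131382] [ 3.14104975 -0.00367979 -3.13715495] [0.11611764 1.20449556 1.39747114]
```

View pics/w3.png

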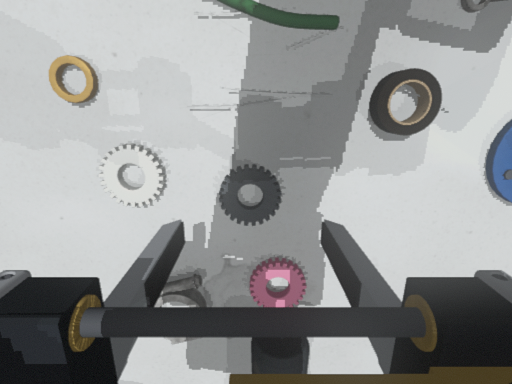

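The gear is at (250,194) with the tape well clear at (405,102). The white look-alike is at (133,175) and the pink one at (278,285).

Run:
```python
from h import *
c,Tc,T,s=wrist(); h,S,V=cv2.split(hsv(c)); print(s["position"],s["ee_rot"])
dk=(V<90); dk[:155]=0; dk[232:]=0; dk[:,:210]=0; dk[:,292:]=0
print("gear",circ(c,Tc,dk,6,amin=600))
m=(V<90)[155:232,210:292]
cv2.imwrite("pics/g.png",cv2.resize(np.hstack([c["color"][155:232,210:292],cv2.merge([m.astype(np.uint8)*255]*3)]),None,fx=4,fy=4))
for z in(0,12): print(proj(c,Tc,[543.9,-47.6,z]))
```

```text
[544.49506993 -46.2276736  121.76422267] [ 3.14038869e+00 -1.75324458e-03 -3.13546858e+00]
gear [(array([547.7, -49.9,  31.2]), np.float64(0.74), array([251., 193.]))]
[250.77013421 188.89067899]
[250.72366247 192.40120395]
```

View pics/g.png

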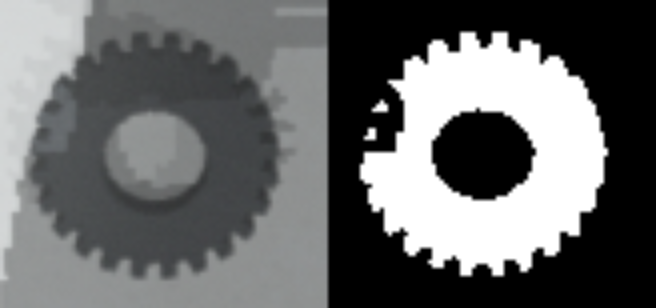

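```bash
python3 -m crank '[{"x":-0.25,"y":-0.2,"z":3,"turn":0,"claw":9.4},{"x":0,"y":0,"z":3,"turn":0,"claw":9.4},{"x":0,"y":0,"z":2.5,"turn":0,"claw":9.4},{"x":0,"y":0,"z":1.1,"turn":0,"claw":9.4},{"x":0,"y":0,"z":0,"turn":0,"claw":9.4}]'
python3 - <<'E'
from h import *
c,Tc,T,s=wrist("w4"); print(s["position"],s["ee_rot"],s["wrist_force"])
for i in range(3): camera("top"); s=status.get_state();print(s["position"],s["ee_rot"])
E
```

```text
time: 3.5
position: [547.7, -47.6, 26.7]
ee_rot: [3.141, -0.0, -3.133]
wrist_force: [0.7, 0.2, 1.2]
width: 93.8
[547.67448547 -47.56976901  26.6586436 ] [ 3.14124269e+00 -2.07155832e-04 -3.13276148e+00] [0.71136524 0.19349381 1.20167873]
[548.74247647 -48.37612955  27.98526262] [-3.14131423e+00  2.56406828e-03 -3.13359158e+00]
[548.84869389 -48.602314    28.11306383] [-3.14119735e+00  2.86481301e-03 -3.13386724e+00]
[548.85671558 -48.80032369  28.08953306] [-3.14115100e+00  2.96306677e-03 -3.13412468e+00]
```

View pics/w4.png

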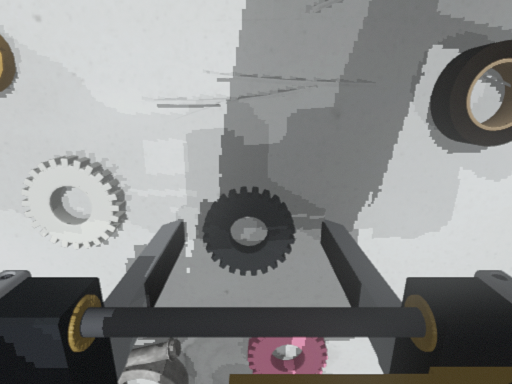

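Run:
```python
from h import *
c,Tc,T,s=wrist(); h,S,V=cv2.split(hsv(c)); print(s["position"],s["ee_rot"])
dk=(V<90); dk[:178]=0; dk[282:]=0; dk[:,:196]=0; dk[:,304:]=0
r=circ(c,Tc,dk,6,amin=600);print(r, shift(T,[*r[0][0][:2],25]))
```

```text
[548.85671558 -48.80032369  28.08953306] [-3.14115100e+00  2.96306677e-03 -3.13412468e+00]
[(array([548.1, -50.1,  32.4]), np.float64(0.58), array([249., 230.]))] [ 0.07755514 -0.12926254  0.30878198]
```

```bash
python3 -m crank '[{"x":0.1,"y":-0.15,"z":0.35,"turn":0.5,"claw":9.4},{"x":0,"y":0,"z":0,"turn":0,"claw":7.5},{"x":0,"y":0,"z":0,"turn":0,"claw":6.0},{"x":0,"y":0,"z":0,"turn":0,"claw":5.5},{"x":0,"y":0,"z":0,"turn":0,"claw":5.5},{"x":0,"y":0,"z":0,"turn":0,"claw":5.5},{"x":0,"y":0,"z":0,"turn":0,"claw":5.5},{"x":0,"y":0,"z":0,"turn":0,"claw":5.5}]' 30
```

```text
time: 4.75
position: [546.8, -50.4, 22.9]
ee_rot: [3.141, 0.0, 3.14]
wrist_force: [0.1, -0.1, -0.1]
width: 60.7
```

```bash
python3 -m crank '[{"x":0,"y":0,"z":-1.5,"turn":0,"claw":5.5},{"x":0,"y":0,"z":-3,"turn":0,"claw":5.5},{"x":0,"y":0,"z":-4,"turn":0,"claw":5.5},{"x":0,"y":0,"z":-3.2,"turn":0,"claw":5.5},{"x":0,"y":0,"z":0,"turn":0,"claw":5.5}]'; python3 -m crank '[{"x":0.5,"y":3,"z":0,"turn":0,"claw":5.5},{"x":0.5,"y":4.5,"z":0,"turn":0,"claw":5.5},{"x":0.6,"y":4.5,"z":0,"turn":0,"claw":5.5},{"x":0.6,"y":4.5,"z":0,"turn":0,"claw":5.5},{"x":0.6,"y":4.5,"z":0,"turn":0,"claw":5.5},{"x":0.6,"y":4.5,"z":0,"turn":0,"claw":5.5},{"x":0.6,"y":2.8,"z":0,"turn":0,"claw":5.5},{"x":0,"y":0,"z":0,"turn":0,"claw":5.5}]';python3 -m crank '[{"x":0,"y":0,"z":0,"turn":0,"claw":5.5},{"x":0,"y":0,"z":0,"turn":0,"claw":5.5}]'
python3 - <<'E'
from h import *
c,Tc,T,s=wrist("w5"); print(s["position"],s["ee_rot"],s["wrist_force"])
E
```

```text
time: 5.38
position: [548.8, -50.8, 144.0]
ee_rot: [-3.14, 0.008, 3.14]
wrist_force: [0.5, -0.3, -3.0]
width: 61.0
time: 6.38
position: [505.5, 234.0, 137.8]
ee_rot: [-3.141, -0.004, -3.14]
wrist_force: [0.6, -0.6, -2.5]
width: 60.7
time: 6.62
position: [507.3, 231.4, 139.4]
ee_rot: [-3.141, -0.001, 3.138]
wrist_force: [-0.4, -0.4, -2.6]
width: 60.7
[507.27813267 231.44178994 139.40205176] [-3.14095887e+00 -7.91822894e-04  3.13834847e+00] [-0.39352492 -0.38196009 -2.59591861]
```

View pics/w5.png

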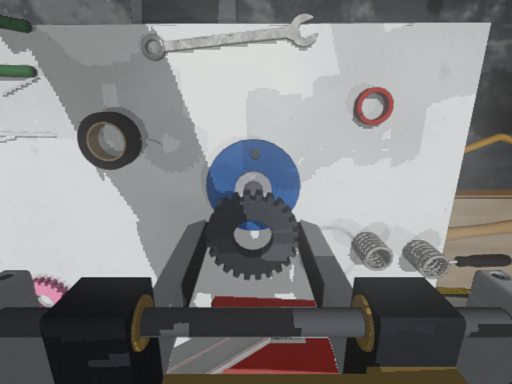

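```bash
cat >> h.py <<'E'
def fitr(P,r0):
    from scipy.optimize import least_squares
    q=least_squares(lambda q:np.hypot(*(P-q).T)-r0,P.mean(0),loss="soft_l1",f_scale=0.5)
    return q.x,np.abs(q.fun).mean()
def foot(c,Tc,vmax=205,z=10):
    "blue foot's far rim (upper image arc seen at z 0..10: top edge hidden wall) "
    h,S,V=cv2.split(hsv(c)); m=((h>100)&(h<130)&(S>100)).astype(np.uint8); m[vmax:]=0
    k=max(cv2.findContours(m,cv2.RETR_EXTERNAL,cv2.CHAIN_APPROX_NONE)[0],key=cv2.contourArea)
    hl=cv2.convexHull(k)[:,0]; mm=np.zeros(m.shape,np.uint8); cv2.drawContours(mm,[hl],-1,255,1); mm[vmax-3:]=0
    v,u=np.nonzero(mm); P=np.array([ray(c,Tc,a,b,z) for a,b in zip(u,v)])
    return P
E
python3 - <<'E'
from h import *
c,Tc,T,s=wrist(); h,S,V=cv2.split(hsv(c)); zt=s["position"][2]
dk=(V<85)&(S<90); dk[:186]=0; dk[284:]=0; dk[:,:205]=0; dk[:,302:]=0
m=cv2.morphologyEx(dk.astype(np.uint8),cv2.MORPH_OPEN,np.ones((5,5)))
r=circ(c,Tc,m,zt-17,amin=600);print(s["position"],r)
for z in(5,10): print(z,fitr(foot(c,Tc,z=z),50))
b=((h>100)&(h<130)&(S>100))
cv2.imwrite("pics/g2.png",cv2.resize(np.hstack([c["color"][130:290,195:310],cv2.merge([m*255,m*0,b.astype(np.uint8)*255])[130:290,195:310]]),None,fx=3,fy=3))
E
```

```text
[507.3816689  231.52765143 139.66726411] [(array([511.7, 225.4,  27.9]), np.float64(2.77), array([240., 236.]))]
5 (array([508.92322902, 231.793738  ]), np.float64(0.5140213199787947))
10 (array([508.45489536, 231.82720789]), np.float64(0.9040347198962598))
```

View pics/g2.png

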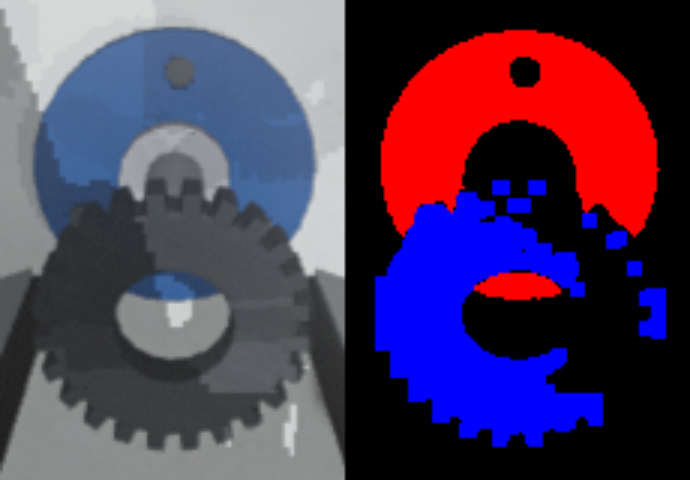

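Run:
```python
from h import *
c,Tc,T,s=wrist(); zt=s["position"][2]; print(s["position"])
print("foot near", ray(c,Tc,253.5,139,0)+[50,0]); print("shoulder near",ray(c,Tc,253.3,170.2,10)+[19,0])
print("foot y", ray(c,Tc,253.4,183,8))
print("bore", ray(c,Tc,252.2,234.9,zt-11)); print("outer", ray(c,Tc,252.6,234.3,zt-17))
```

```text
[507.44776878 231.61969837 139.86698771]
foot near [508.65389022 233.07167934]
shoulder near [508.3613116  232.75217515]
foot y [503.62088038 232.82732027]
bore [504.74937021 231.60167433]
outer [507.23069504 231.85846967]
```

```bash
python3 -m crank '[{"x":-0.1,"y":0.1,"z":2,"turn":0,"claw":5.5},{"x":0,"y":0,"z":2,"turn":0,"claw":5.5},{"x":0,"y":0,"z":0.8,"turn":0,"claw":5.5},{"x":0,"y":0,"z":0.6,"turn":0,"claw":5.5},{"x":0,"y":0,"z":0,"turn":0,"claw":5.5},{"x":0,"y":0,"z":0,"turn":0,"claw":5.5}]';python3 - <<'E'
from h import *
c,Tc,T,s=wrist("w6"); print(s["position"],s["ee_rot"],s["wrist_force"])
c=camera("scene");cv2.imwrite("pics/s6.png",cv2.resize(c["color"][60:220,150:300],None,fx=4,fy=3.7))
E
```

```text
time: 7.52
position: [508.7, 233.8, 86.9]
ee_rot: [3.141, 0.002, 3.14]
wrist_force: [-0.2, 0.7, -1.8]
width: 61.1
[508.73454521 233.84086325  86.86421702] [3.14100657e+00 1.54175249e-03 3.13996686e+00] [-0.21406987  0.73406566 -1.7980179 ]
```

View pics/w6.png

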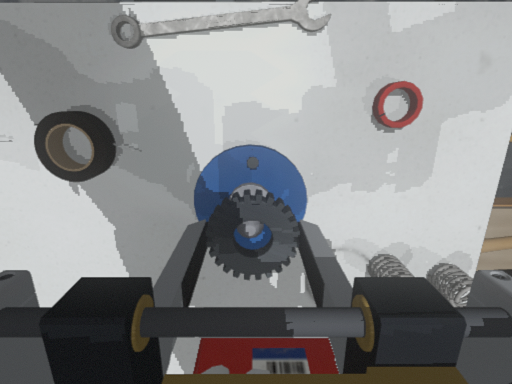

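View pics/s6.png

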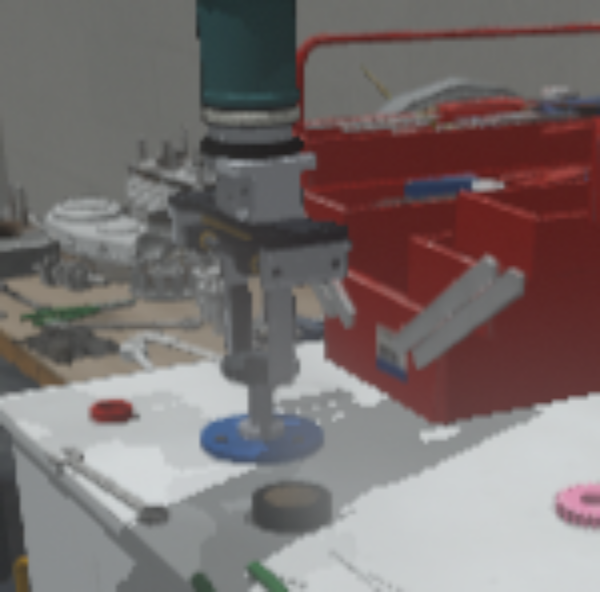

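Run:
```python
from h import *
for i in range(2): camera("top")
c,Tc,T,s=wrist(); print(s["position"]);cv2.imwrite("pics/w7.png",cv2.resize(c["color"][185:285,200:306],None,fx=6,fy=6,interpolation=cv2.INTER_CUBIC))
```

```text
[508.492305   233.79867134  86.54694935]
```

View pics/w7.png

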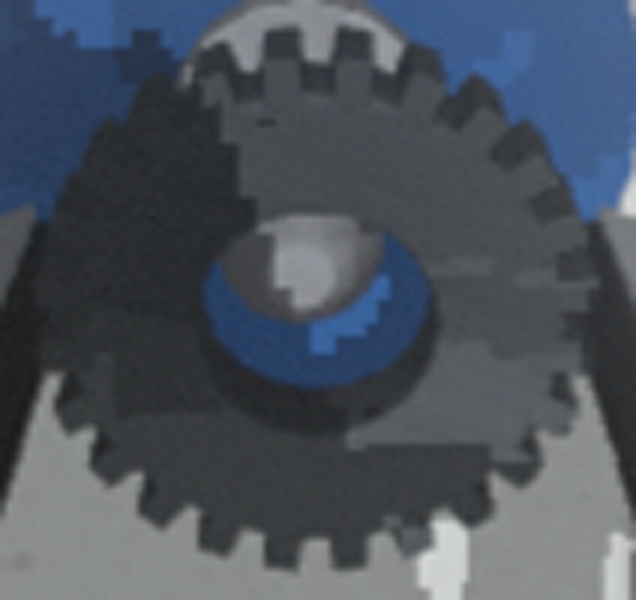

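Run:
```python
from h import *
c,Tc,T,s=wrist(); z=s["position"][2];print(s["position"],z)
print("tip",ray(c,Tc,250.7,230.7,66),"bore",ray(c,Tc,253.2,238.8,z-11),"bore outer",ray(c,Tc,200+318/6,185+298/6,z-17))
```

```text
[508.39698847 233.76132158  86.41278525] 86.41278525213058
tip [507.15716923 232.7201597 ] bore [508.4940122  234.38733642] bore outer [508.46353665 234.27421205]
```

```bash
python3 -m crank '[{"x":0.13,"y":-0.16,"z":0,"turn":0,"claw":5.5},{"x":0,"y":0,"z":0.5,"turn":0,"claw":5.5},{"x":0,"y":0,"z":0.5,"turn":0,"claw":5.5},{"x":0,"y":0,"z":0.5,"turn":0,"claw":5.5},{"x":0,"y":0,"z":0,"turn":0,"claw":5.5},{"x":0,"y":0,"z":0,"turn":0,"claw":5.5}]';python3 - <<'E'
from h import *
c,Tc,T,s=wrist(); print(s["position"],s["wrist_force"]);cv2.imwrite("pics/w8.png",cv2.resize(c["color"][185:285,200:306],None,fx=5,fy=5,interpolation=cv2.INTER_CUBIC))
E
```

```text
time: 8.57
position: [506.9, 232.1, 71.0]
ee_rot: [3.142, 0.0, 3.14]
wrist_force: [0.4, 0.6, -2.0]
width: 60.7
[506.94105112 232.07019184  70.98612254] [ 0.36407904  0.59274355 -2.00078231]
```

View pics/w8.png

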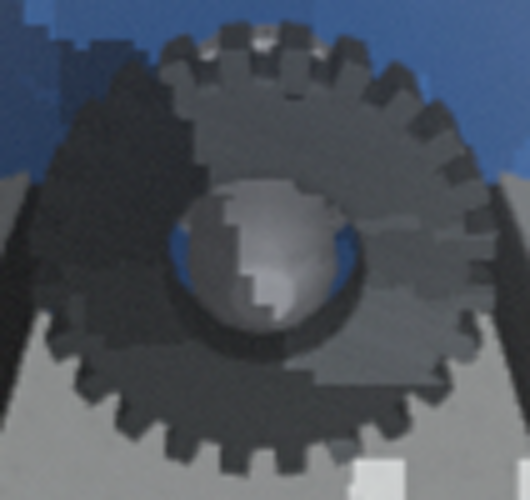

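The shaft shows inside the bore, centred at about (264,255) in the zoom, with no contact force. I'll continue down.

```bash
python3 -m crank '[{"x":0,"y":0,"z":0.9,"turn":0,"claw":5.5},{"x":0,"y":0,"z":0.9,"turn":0,"claw":5.5},{"x":0,"y":0,"z":0.7,"turn":0,"claw":5.5},{"x":0,"y":0,"z":0.3,"turn":0,"claw":5.5},{"x":0,"y":0,"z":0.1,"turn":0,"claw":5.5},{"x":0,"y":0,"z":0,"turn":0,"claw":5.5},{"x":0,"y":0,"z":0,"turn":0,"claw":5.5}]'
```

```text
time: 9.5
position: [507.2, 232.1, 42.4]
ee_rot: [3.141, 0.001, 3.14]
wrist_force: [0.2, 0.8, -1.4]
width: 61.1
```

```bash
python3 -m crank '[{"x":0,"y":0,"z":0.1,"turn":0,"claw":5.5},{"x":0,"y":0,"z":0.1,"turn":0,"claw":5.5},{"x":0,"y":0,"z":0,"turn":0,"claw":5.5},{"x":0,"y":0,"z":0,"turn":0,"claw":5.5}]'
```

```text
time: 10.0
position: [507.2, 232.1, 40.9]
ee_rot: [3.141, 0.001, 3.14]
wrist_force: [-2.1, -0.7, 5.4]
width: 61.0
```

Contact felt (about 7 N) at the expected height. I'll release, retreat and look.

```bash
python3 -m crank '[{"x":0,"y":0,"z":0,"turn":0,"claw":6.4},{"x":0,"y":0,"z":0,"turn":0,"claw":7.6},{"x":0,"y":0,"z":0,"turn":0,"claw":7.6},{"x":0,"y":0,"z":-2,"turn":0,"claw":7.6},{"x":0,"y":0,"z":-4,"turn":0,"claw":7.6},{"x":0,"y":0,"z":-4,"turn":0,"claw":7.6},{"x":0,"y":0,"z":0,"turn":0,"claw":8.5},{"x":0,"y":0,"z":0,"turn":0,"claw":8.5}]';python3 - <<'E'
from h import *
c,Tc,T,s=wrist("w9"); print(s["position"],s["ee_rot"],s["wrist_force"])
E
```

```text
time: 11.0
position: [506.4, 231.9, 138.8]
ee_rot: [-3.141, -0.001, 3.14]
wrist_force: [0.1, -0.2, -1.3]
width: 84.8
[506.42359446 231.87751976 138.84269867] [-3.14120488e+00 -1.36282197e-03  3.13992949e+00] [ 0.10835882 -0.23745447 -1.32056196]
```

View pics/w9.png

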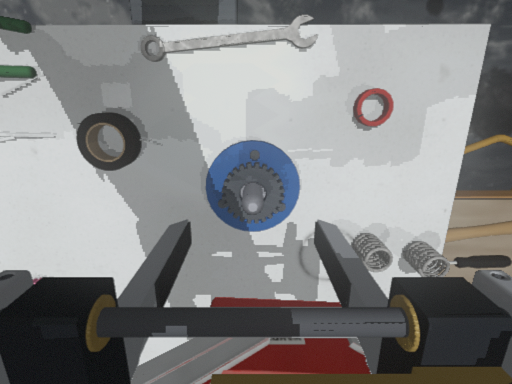

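Gear is on the shaft at (253,190), flat on the shoulder. Next is the spacer.

```bash
python3 -m crank '[{"x":0.7,"y":-3.4,"z":0,"turn":0,"claw":8},{"x":0.7,"y":-4.8,"z":0,"turn":0,"claw":8},{"x":0.7,"y":-4.8,"z":0,"turn":0,"claw":8},{"x":0.7,"y":-4.8,"z":0,"turn":0,"claw":8},{"x":0.7,"y":-4.8,"z":0,"turn":0,"claw":8},{"x":0.7,"y":-4.8,"z":0,"turn":0,"claw":8},{"x":0.7,"y":-4.8,"z":0,"turn":0,"claw":8},{"x":0.7,"y":-4.8,"z":0.5,"turn":0,"claw":8}]'; python3 -m crank '[{"x":0.7,"y":-4.3,"z":1,"turn":0,"claw":8},{"x":0.6,"y":-2.8,"z":1,"turn":0,"claw":8},{"x":0,"y":0,"z":0,"turn":0,"claw":8},{"x":0,"y":0,"z":0,"turn":0,"claw":8},{"x":0,"y":0,"z":0,"turn":0,"claw":8}]';python3 - <<'E'
from h import *
c,Tc,T,s=wrist("w10"); print(s["position"],s["ee_rot"],s["wrist_force"])
h,S,V=cv2.split(hsv(c)); m=(h>10)&(h<32)&(S>90); m[230:]=0
z=s["position"]
for q in circ(c,Tc,m,5): print(q, shift(T,[*q[0][:2],25]))
E
```

```text
time: 12.05
position: [449.1, -139.0, 133.2]
ee_rot: [3.14, -0.002, 3.14]
wrist_force: [0.0, 0.2, -0.3]
width: 79.8
time: 12.68
position: [437.5, -207.8, 115.0]
ee_rot: [3.141, 0.0, 3.142]
wrist_force: [1.3, 0.4, -0.2]
width: 79.9
[ 437.48962171 -207.78358982  114.9818178 ] [3.14117317e+00 1.67287032e-04 3.14150660e+00] [ 1.29732981  0.44484691 -0.18443711]
(array([ 440.1, -208.7,   19.2]), np.float64(0.31), array([251., 194.])) [-0.25954043 -0.09539317  8.9981861 ]
```

View pics/w10.png

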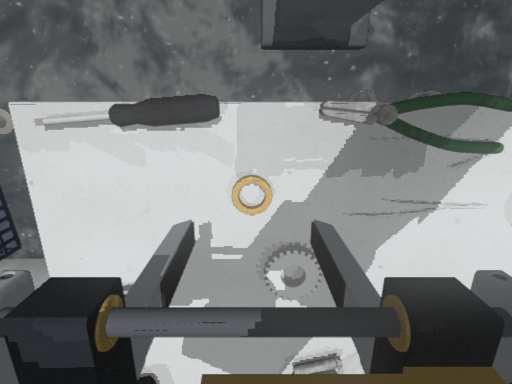

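```bash
python3 -m crank '[{"x":-0.25,"y":-0.1,"z":3,"turn":0,"claw":8},{"x":0,"y":0,"z":3,"turn":0,"claw":8},{"x":0,"y":0,"z":2,"turn":0,"claw":8},{"x":0,"y":0,"z":0.7,"turn":0,"claw":8},{"x":0,"y":0,"z":0,"turn":0,"claw":8},{"x":0,"y":0,"z":0,"turn":0,"claw":8},{"x":0,"y":0,"z":0,"turn":0,"claw":8}]'
python3 - <<'E'
from h import *
c,Tc,T,s=wrist("w11"); print(s["position"],s["ee_rot"],s["wrist_force"])
h,S,V=cv2.split(hsv(c)); m=(h>10)&(h<32)&(S>90); m[265:]=0
z=s["position"]
for q in circ(c,Tc,m,5): print(q, shift(T,[*q[0][:2],25]))
E
```

```text
time: 13.6
position: [440.4, -210.2, 29.1]
ee_rot: [-3.141, 0.002, 3.14]
wrist_force: [-1.4, 0.5, 0.2]
width: 80.0
[ 440.37817466 -210.2062604    29.05901269] [-3.14054907e+00  1.85996653e-03  3.14002435e+00] [-1.35863692  0.48695308  0.21711915]
(array([ 440.2, -208.5,   19.9]), np.float64(0.4), array([257., 228.])) [0.01883997 0.17102135 0.40568867]
```

View pics/w11.png

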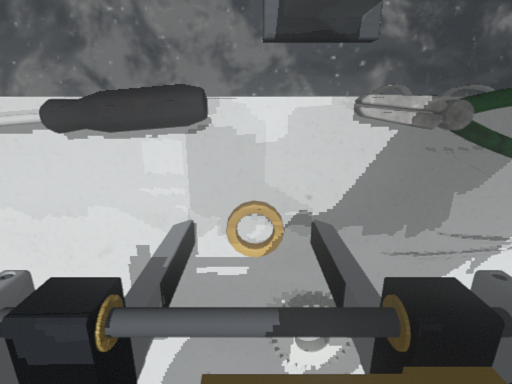

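```bash
python3 -m crank '[{"x":0,"y":0.15,"z":0.4,"turn":0,"claw":8},{"x":0,"y":0,"z":0,"turn":0,"claw":6},{"x":0,"y":0,"z":0,"turn":0,"claw":4.2},{"x":0,"y":0,"z":0,"turn":0,"claw":3.5},{"x":0,"y":0,"z":0,"turn":0,"claw":3.5},{"x":0,"y":0,"z":0,"turn":0,"claw":3.5},{"x":0,"y":0,"z":0,"turn":0,"claw":3.5},{"x":0,"y":0,"z":0,"turn":0,"claw":3.5}]' 20
```

```text
time: 14.65
position: [439.7, -208.4, 24.0]
ee_rot: [-3.142, 0.0, 3.14]
wrist_force: [0.6, 0.7, 0.2]
width: 39.4
```

```bash
python3 -m crank '[{"x":0,"y":0,"z":-1.5,"turn":0,"claw":3.5},{"x":0,"y":0,"z":-3.5,"turn":0,"claw":3.5},{"x":0,"y":0,"z":-4,"turn":0,"claw":3.5},{"x":-0.5,"y":2,"z":-2.5,"turn":0,"claw":3.5},{"x":-0.6,"y":4.5,"z":0,"turn":0,"claw":3.5},{"x":-0.7,"y":4.7,"z":0,"turn":0,"claw":3.5},{"x":-0.7,"y":4.7,"z":0,"turn":0,"claw":3.5},{"x":-0.7,"y":4.7,"z":0,"turn":0,"claw":3.5}]'; python3 -m crank '[{"x":-0.7,"y":4.7,"z":0,"turn":0,"claw":3.5},{"x":-0.7,"y":4.7,"z":0,"turn":0,"claw":3.5},{"x":-0.7,"y":4.7,"z":0,"turn":0,"claw":3.5},{"x":-0.7,"y":4.7,"z":0,"turn":0,"claw":3.5},{"x":-0.5,"y":3.1,"z":0,"turn":0,"claw":3.5},{"x":-0.2,"y":1.5,"z":0,"turn":0,"claw":3.5},{"x":0,"y":0,"z":0,"turn":0,"claw":3.5},{"x":0,"y":0,"z":0,"turn":0,"claw":3.5}]'; python3 -m crank '[{"x":0,"y":0,"z":0,"turn":0,"claw":3.5},{"x":0,"y":0,"z":0,"turn":0,"claw":3.5}]';python3 - <<'E'
from h import *
c,Tc,T,s=wrist("w12"); print(s["position"],s["ee_rot"],s["wrist_force"])
E
```

```text
time: 15.65
position: [472.3, -0.9, 140.3]
ee_rot: [-3.141, 0.002, 3.14]
wrist_force: [0.6, 0.1, -0.1]
width: 39.2
time: 16.65
position: [507.4, 230.4, 139.2]
ee_rot: [-3.141, 0.0, 3.139]
wrist_force: [0.2, -0.7, -1.1]
width: 39.5
time: 16.9
position: [507.5, 230.7, 139.1]
ee_rot: [-3.142, 0.0, 3.139]
wrist_force: [-0.5, -0.1, -0.2]
width: 39.3
[507.4765936  230.72505631 139.10430657] [-3.14154625e+00  1.19389644e-04  3.13870404e+00] [-0.52951637 -0.1171422  -0.20553213]
```

View pics/w12.png

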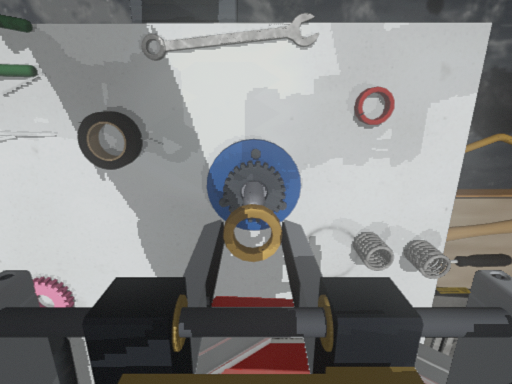

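```bash
python3 -m crank '[{"x":0,"y":0.1,"z":2,"turn":0,"claw":3.5},{"x":0,"y":0,"z":1.5,"turn":0,"claw":3.5},{"x":0,"y":0,"z":1.0,"turn":0,"claw":3.5},{"x":0,"y":0,"z":0,"turn":0,"claw":3.5},{"x":0,"y":0,"z":0,"turn":0,"claw":3.5},{"x":0,"y":0,"z":0,"turn":0,"claw":3.5}]';python3 - <<'E'
from h import *
c,Tc,T,s=wrist(); print(s["position"],s["ee_rot"],s["wrist_force"]);cv2.imwrite("pics/w13.png",cv2.resize(c["color"][185:285,200:306],None,fx=6,fy=6,interpolation=cv2.INTER_CUBIC))
E
```

```text
time: 17.7
position: [507.9, 232.7, 94.8]
ee_rot: [3.141, 0.001, 3.14]
wrist_force: [-0.3, -0.3, -1.4]
width: 39.4
[507.90370174 232.72155673  94.81791967] [3.14104066e+00 1.47842195e-03 3.13996626e+00] [-0.34097946 -0.27946541 -1.40331687]
```

View pics/w13.png

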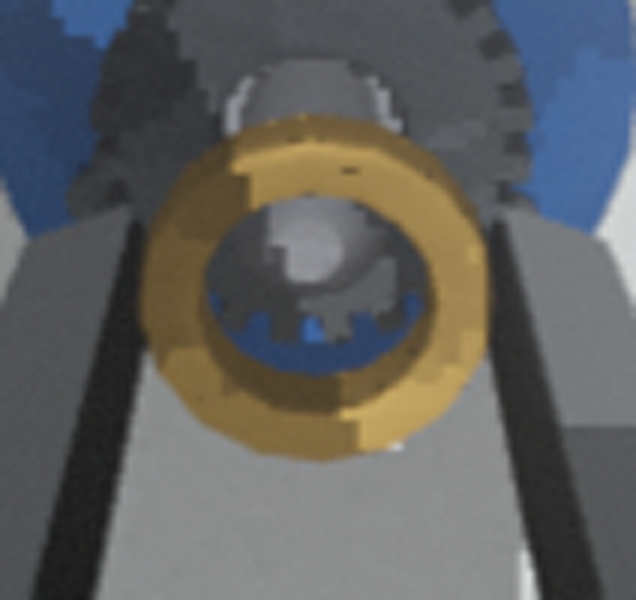

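Run:
```python
from h import *
c,Tc,T,s=wrist(); z=s["position"][2];print(s["position"],z)
print("tip",ray(c,Tc,199.5+309/6,184.5+250/6,66),"bore",ray(c,Tc,199.5+320/6,184.5+304/6,z-14),"outer",ray(c,Tc,199.5+316/6,184.5+288/6,z-19))
```

```text
[507.85933632 232.72339747  94.78334766] 94.78334766328086
tip [507.06007309 231.85937944] bore [506.83550782 233.12265958] outer [507.30121102 232.68355851]
```

```bash
python3 -m crank '[{"x":0,"y":-0.1,"z":0.5,"turn":0,"claw":3.5},{"x":0,"y":0,"z":0.7,"turn":0,"claw":3.5},{"x":0,"y":0,"z":0.7,"turn":0,"claw":3.5},{"x":0,"y":0,"z":0.7,"turn":0,"claw":3.5},{"x":0,"y":0,"z":0.7,"turn":0,"claw":3.5},{"x":0,"y":0,"z":0.4,"turn":0,"claw":3.5},{"x":0,"y":0,"z":0,"turn":0,"claw":3.5},{"x":0,"y":0,"z":0,"turn":0,"claw":3.5}]';python3 - <<'E'
from h import *
c,Tc,T,s=wrist(); print(s["position"],s["ee_rot"],s["wrist_force"]);cv2.imwrite("pics/w14.png",cv2.resize(c["color"][185:285,200:306],None,fx=5,fy=5,interpolation=cv2.INTER_CUBIC))
E
```

```text
time: 18.8
position: [507.6, 231.6, 57.3]
ee_rot: [3.141, 0.001, 3.14]
wrist_force: [-0.6, 0.6, 0.0]
width: 39.3
[507.64883065 231.64125996  57.2925499 ] [3.14131509e+00 6.16574344e-04 3.13995914e+00] [-0.55987812  0.62173638  0.04591903]
```

View pics/w14.png

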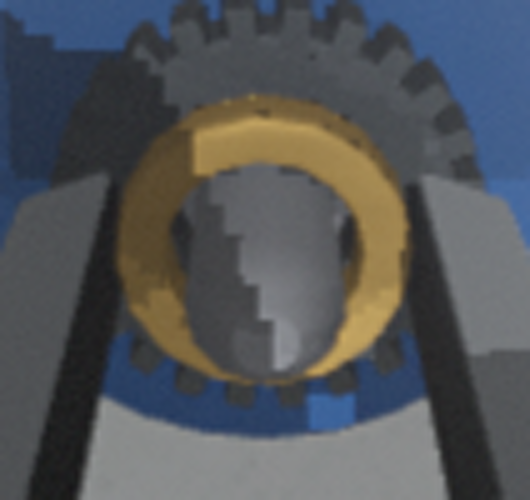

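The spacer is round the shaft (zoom centre about (265,240)) with little force. I'll go down the last 3 mm.

```bash
python3 -m crank '[{"x":0,"y":0,"z":0.15,"turn":0,"claw":3.5},{"x":0,"y":0,"z":0.1,"turn":0,"claw":3.5},{"x":0,"y":0,"z":0.1,"turn":0,"claw":3.5},{"x":0,"y":0,"z":0,"turn":0,"claw":3.5},{"x":0,"y":0,"z":0,"turn":0,"claw":3.5}]'
```

```text
time: 19.48
position: [507.5, 231.6, 54.0]
ee_rot: [3.141, 0.0, 3.14]
wrist_force: [-1.0, -1.2, 3.2]
width: 38.9
```

```bash
python3 -m crank '[{"x":0,"y":0,"z":0,"turn":0,"claw":4.3},{"x":0,"y":0,"z":0,"turn":0,"claw":5.5},{"x":0,"y":0,"z":0,"turn":0,"claw":5.5},{"x":0,"y":0,"z":-1.5,"turn":0,"claw":5.5},{"x":0,"y":0,"z":-4,"turn":0,"claw":5.5},{"x":0,"y":0,"z":-3,"turn":0,"claw":5.5},{"x":0,"y":0,"z":0,"turn":0,"claw":8.5},{"x":0,"y":0,"z":0,"turn":0,"claw":8.5}]';python3 - <<'E'
from h import *
c,Tc,T,s=wrist("w15"); print(s["position"],s["ee_rot"],s["wrist_force"])
E
```

```text
time: 20.48
position: [506.9, 231.4, 137.7]
ee_rot: [-3.141, -0.001, 3.14]
wrist_force: [-0.4, -0.2, -0.1]
width: 71.3
[506.92667278 231.39759586 137.7047115 ] [-3.14131359e+00 -1.02871837e-03  3.13995343e+00] [-0.38714725 -0.24059043 -0.10305841]
```

View pics/w15.png

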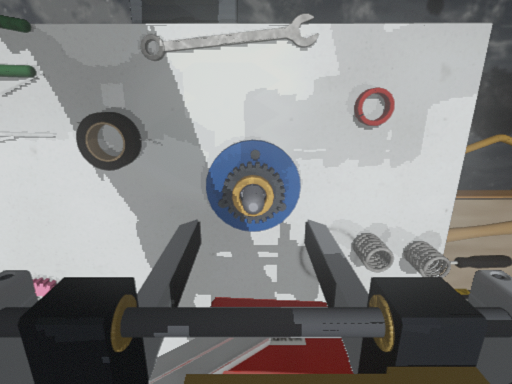

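Spacer seated on the gear at (253,197). Now to the bearing.

```bash
python3 -m crank '[{"x":-0.4,"y":-3.4,"z":0,"turn":0,"claw":8.5},{"x":-0.5,"y":-4.8,"z":0,"turn":0,"claw":8.5},{"x":-0.5,"y":-4.8,"z":0,"turn":0,"claw":8.5},{"x":-0.5,"y":-4.8,"z":0,"turn":0,"claw":8.5},{"x":-0.5,"y":-4.8,"z":0,"turn":0,"claw":8.5},{"x":-0.5,"y":-4.8,"z":0,"turn":0,"claw":8.5},{"x":-0.5,"y":-4.8,"z":0,"turn":0,"claw":8.5},{"x":-0.5,"y":-4.8,"z":0,"turn":0,"claw":8.5}]'; python3 -m crank '[{"x":-0.5,"y":-4.8,"z":0,"turn":0,"claw":8.5},{"x":-0.5,"y":-4.8,"z":0,"turn":0,"claw":8.5},{"x":-0.5,"y":-4.8,"z":0,"turn":0,"claw":8.5},{"x":-0.5,"y":-4.0,"z":0,"turn":0,"claw":8.5},{"x":-0.5,"y":-1.8,"z":0,"turn":0,"claw":8.5},{"x":0,"y":0,"z":0,"turn":0,"claw":8.5},{"x":0,"y":0,"z":0,"turn":0,"claw":8.5},{"x":0,"y":0,"z":0,"turn":0,"claw":8.5}]';python3 - <<'E'
from h import *
c,Tc,T,s=wrist("w16"); print(s["position"],s["ee_rot"],s["wrist_force"])
E
```

```text
time: 21.52
position: [544.8, -139.7, 136.3]
ee_rot: [3.14, -0.003, 3.14]
wrist_force: [0.6, 0.5, -0.3]
width: 85.0
time: 22.52
position: [570.4, -339.3, 138.2]
ee_rot: [3.141, -0.0, 3.141]
wrist_force: [0.4, 0.6, -0.2]
width: 84.9
[ 570.39542865 -339.2910831   138.22871131] [ 3.14088899e+00 -4.53848375e-04  3.14115495e+00] [ 0.42450026  0.62955569 -0.16199439]
```

View pics/w16.png

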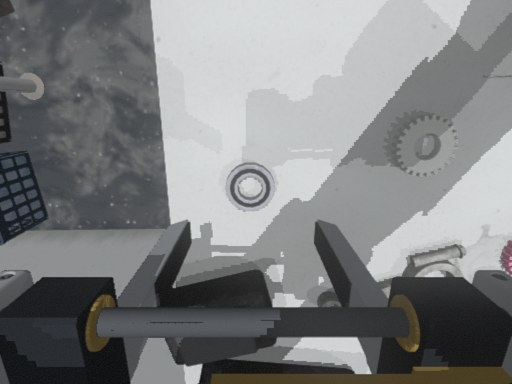

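Run:
```python
from h import *
c,Tc,T,s=wrist(); h,S,V=cv2.split(hsv(c)); print(s["position"])
m=(V<80); m[:155]=0;m[220:]=0;m[:,:218]=0;m[:,285:]=0
for q in circ(c,Tc,m,12): print(q, shift(T,[*q[0][:2],25]))
cv2.imwrite("pics/b.png",cv2.resize(c["color"][150:225,213:290],None,fx=6,fy=6,interpolation=cv2.INTER_CUBIC))
```

```text
[ 570.51297969 -339.37395081  138.47879878]
```

View pics/b.png

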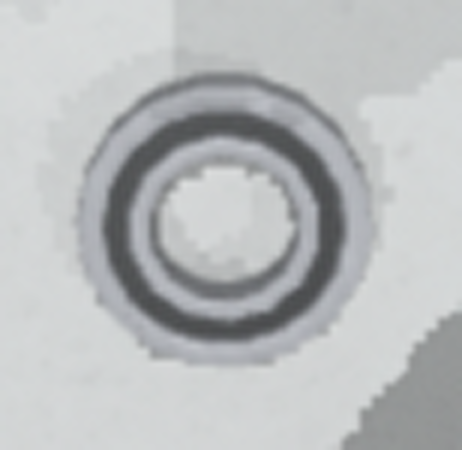

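```bash
python3 - <<'E'
from h import *
c,Tc,T,s=wrist(); p=ray(c,Tc,250.0-.1,187.2,12); print(p,s["position"],shift(T,[*p,25]))
E
python3 -m crank '[{"x":0,"y":0,"z":3.5,"turn":0,"claw":8.5},{"x":0,"y":0,"z":3.5,"turn":0,"claw":8.5},{"x":0,"y":0,"z":2,"turn":0,"claw":8.5},{"x":0,"y":0,"z":0.6,"turn":0,"claw":8.5},{"x":0,"y":0,"z":0,"turn":0,"claw":8.5},{"x":0,"y":0,"z":0,"turn":0,"claw":8.5},{"x":0,"y":0,"z":0,"turn":0,"claw":8.5}]'
python3 - <<'E'
from h import *
c,Tc,T,s=wrist("w17"); print(s["position"],s["ee_rot"],s["wrist_force"])
E
```

```text
[ 569.82830501 -341.96212882] [ 570.55892891 -339.54547927  138.65832526] [ 0.07463701 -0.24355603 11.36578193]
time: 23.55
position: [571.2, -341.1, 44.0]
ee_rot: [-3.14, 0.002, 3.14]
wrist_force: [0.7, -0.8, 0.5]
width: 84.9
[ 571.1694728  -341.06686254   43.99425273] [-3.14016758e+00  2.13006039e-03  3.13992238e+00] [ 0.7358755  -0.75929402  0.47714659]
```

View pics/w17.png

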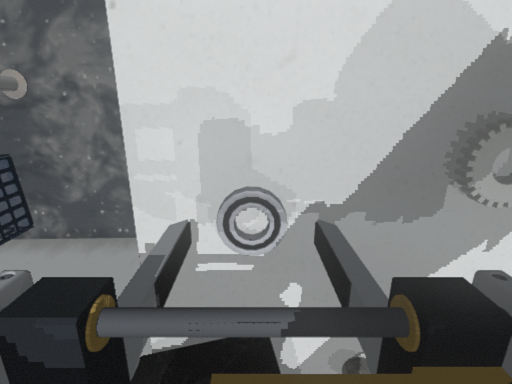

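Run:
```python
from h import *
c,Tc,T,s=wrist(); cv2.imwrite("pics/b2.png",cv2.resize(c["color"][175:265,205:300],None,fx=5,fy=5,interpolation=cv2.INTER_CUBIC))
p=ray(c,Tc,251.5,222,12); print(p,s["position"],shift(T,[*p,25]))
```

```text
[ 568.2882935  -341.52519305] [ 571.01587077 -340.96272339   43.6860407 ] [ 0.27587353 -0.05461796  1.86819494]
```

View pics/b2.png

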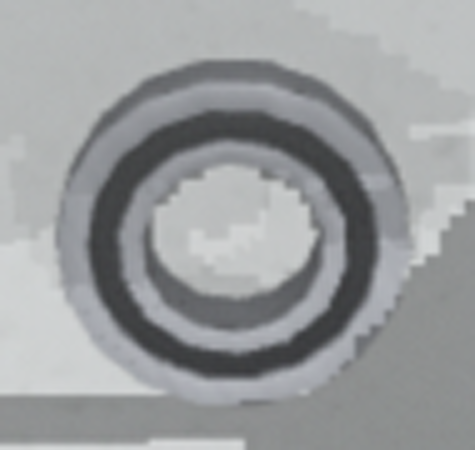

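```bash
python3 -m crank '[{"x":0.1,"y":-0.05,"z":1.3,"turn":0,"claw":8.5},{"x":0,"y":0,"z":0.5,"turn":0,"claw":8.5},{"x":0,"y":0,"z":0,"turn":0,"claw":7},{"x":0,"y":0,"z":0,"turn":0,"claw":5.4},{"x":0,"y":0,"z":0,"turn":0,"claw":4.7},{"x":0,"y":0,"z":0,"turn":0,"claw":4.7},{"x":0,"y":0,"z":0,"turn":0,"claw":4.7},{"x":0,"y":0,"z":0,"turn":0,"claw":4.7}]' 25
```

```text
time: 24.65
position: [569.6, -341.1, 24.6]
ee_rot: [-3.141, 0.0, 3.14]
wrist_force: [0.5, -0.2, 1.0]
width: 51.4
```

```bash
python3 -m crank '[{"x":0,"y":0,"z":-1.5,"turn":0,"claw":4.7},{"x":0,"y":0,"z":-3.5,"turn":0,"claw":4.7},{"x":0,"y":0,"z":-4,"turn":0,"claw":4.7},{"x":0.4,"y":2,"z":-2.5,"turn":0,"claw":4.7},{"x":0.4,"y":4.5,"z":0,"turn":0,"claw":4.7},{"x":0.5,"y":4.7,"z":0,"turn":0,"claw":4.7},{"x":0.5,"y":4.7,"z":0,"turn":0,"claw":4.7},{"x":0.5,"y":4.7,"z":0,"turn":0,"claw":4.7}]'; python3 -m crank '[{"x":0.5,"y":4.7,"z":0,"turn":0,"claw":4.7},{"x":0.5,"y":4.7,"z":0,"turn":0,"claw":4.7},{"x":0.5,"y":4.7,"z":0,"turn":0,"claw":4.7},{"x":0.5,"y":4.7,"z":0,"turn":0,"claw":4.7},{"x":0.5,"y":4.7,"z":0,"turn":0,"claw":4.7},{"x":0.5,"y":4.7,"z":0,"turn":0,"claw":4.7},{"x":0.5,"y":4.7,"z":0,"turn":0,"claw":4.7},{"x":0.4,"y":2.4,"z":0,"turn":0,"claw":4.7}]'; python3 -m crank '[{"x":0,"y":1.3,"z":0,"turn":0,"claw":4.7},{"x":0,"y":0,"z":0,"turn":0,"claw":4.7},{"x":0,"y":0,"z":0,"turn":0,"claw":4.7},{"x":0,"y":0,"z":0,"turn":0,"claw":4.7}]';python3 - <<'E'
from h import *
c,Tc,T,s=wrist("w18"); print(s["position"],s["ee_rot"],s["wrist_force"])
E
```

```text
time: 25.65
position: [546.5, -133.5, 140.5]
ee_rot: [-3.142, 0.001, 3.14]
wrist_force: [-0.0, -0.1, -1.5]
width: 51.1
time: 26.65
position: [507.8, 220.4, 140.5]
ee_rot: [3.141, 0.001, -3.141]
wrist_force: [-0.3, -0.4, -0.9]
width: 51.0
time: 27.15
position: [508.7, 230.0, 139.5]
ee_rot: [-3.141, 0.0, 3.138]
wrist_force: [-0.1, 0.8, -1.4]
width: 51.2
[508.66473524 229.98993582 139.53055024] [-3.14136927e+00  5.67140382e-06  3.13836773e+00] [-0.06290946  0.80248539 -1.44470106]
```

View pics/w18.png

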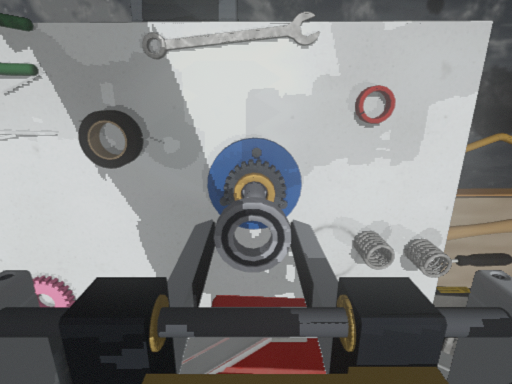

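```bash
python3 -m crank '[{"x":0.1,"y":0.15,"z":2,"turn":0,"claw":4.7},{"x":0,"y":0,"z":1.5,"turn":0,"claw":4.7},{"x":0,"y":0,"z":1.0,"turn":0,"claw":4.7},{"x":0,"y":0,"z":0,"turn":0,"claw":4.7},{"x":0,"y":0,"z":0,"turn":0,"claw":4.7},{"x":0,"y":0,"z":0,"turn":0,"claw":4.7}]';python3 - <<'E'
from h import *
c,Tc,T,s=wrist(); print(s["position"],s["ee_rot"],s["wrist_force"]);cv2.imwrite("pics/w19.png",cv2.resize(c["color"][185:285,200:306],None,fx=6,fy=6,interpolation=cv2.INTER_CUBIC))
E
```

```text
time: 27.95
position: [507.9, 232.7, 95.3]
ee_rot: [3.141, 0.002, 3.14]
wrist_force: [-0.9, -0.0, -2.0]
width: 51.4
[507.93042193 232.74406685  95.34106428] [3.14102714e+00 1.55359112e-03 3.14002844e+00] [-0.93615407 -0.02656949 -1.95952154]
```

View pics/w19.png

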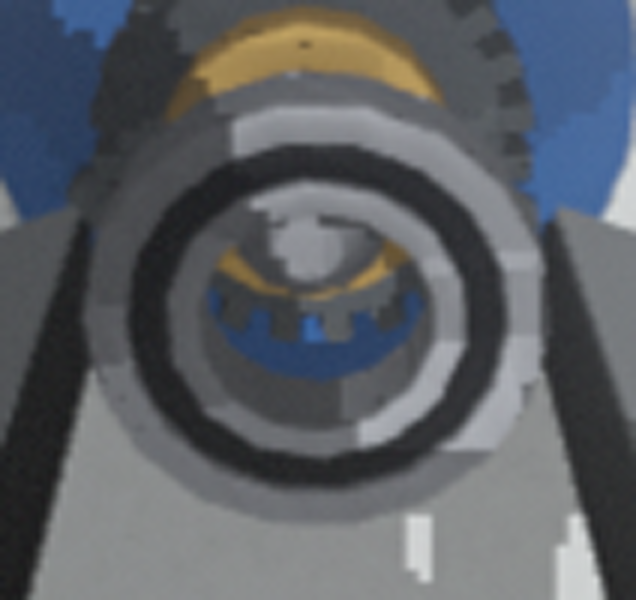

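Run:
```python
from h import *
c,Tc,T,s=wrist(); z=s["position"][2];print(s["position"],z)
print("tip",ray(c,Tc,199.5+308/6,184.5+248/6,66),"seal",ray(c,Tc,199.5+317/6,184.5+315/6,z-12.6))
```

```text
[507.83229382 232.71874051  95.25398147] 95.2539814717245
tip [506.98540182 231.73453768] seal [507.44121543 232.78597554]
```

```bash
python3 -m crank '[{"x":0.04,"y":-0.1,"z":0.4,"turn":0,"claw":4.7},{"x":0,"y":0,"z":0.6,"turn":0,"claw":4.7},{"x":0,"y":0,"z":0.6,"turn":0,"claw":4.7},{"x":0,"y":0,"z":0.6,"turn":0,"claw":4.7},{"x":0,"y":0,"z":0.4,"turn":0,"claw":4.7},{"x":0,"y":0,"z":0.1,"turn":0,"claw":4.7},{"x":0,"y":0,"z":0,"turn":0,"claw":4.7},{"x":0,"y":0,"z":0,"turn":0,"claw":4.7}]';python3 - <<'E'
from h import *
c,Tc,T,s=wrist(); print(s["position"],s["ee_rot"],s["wrist_force"]);cv2.imwrite("pics/w20.png",cv2.resize(c["color"][185:285,200:306],None,fx=5,fy=5,interpolation=cv2.INTER_CUBIC))
E
```

```text
time: 29.05
position: [507.2, 231.6, 67.8]
ee_rot: [3.141, 0.001, 3.14]
wrist_force: [0.8, -0.6, -0.5]
width: 51.4
[507.19405543 231.62636793  67.8152699 ] [3.14135005e+00 6.04486965e-04 3.13999600e+00] [ 0.78004592 -0.57442227 -0.54694345]
```

View pics/w20.png

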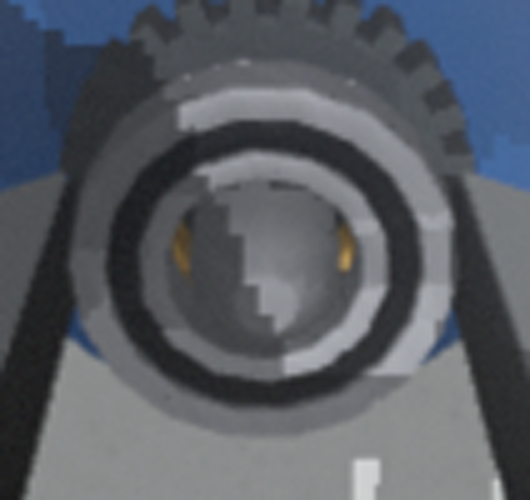

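The bearing is centred on the shaft (zoom (264,255)). I'll lower it to contact.

```bash
python3 -m crank '[{"x":0,"y":0,"z":0.15,"turn":0,"claw":4.7},{"x":0,"y":0,"z":0.1,"turn":0,"claw":4.7},{"x":0,"y":0,"z":0.1,"turn":0,"claw":4.7},{"x":0,"y":0,"z":0,"turn":0,"claw":4.7},{"x":0,"y":0,"z":0,"turn":0,"claw":4.7}]'
```

```text
time: 29.72
position: [507.0, 231.6, 64.5]
ee_rot: [3.142, 0.0, 3.14]
wrist_force: [-1.6, -0.6, 3.2]
width: 51.4
```

```bash
python3 -m crank '[{"x":0,"y":0,"z":0,"turn":0,"claw":5.5},{"x":0,"y":0,"z":0,"turn":0,"claw":6.7},{"x":0,"y":0,"z":0,"turn":0,"claw":6.7},{"x":0,"y":0,"z":-1.5,"turn":0,"claw":6.7},{"x":0,"y":0,"z":-3,"turn":0,"claw":6.7},{"x":0,"y":0,"z":-3,"turn":0,"claw":6.7},{"x":0,"y":0,"z":0,"turn":0,"claw":7.8},{"x":0,"y":0,"z":0,"turn":0,"claw":7.8}]';python3 - <<'E'
from h import *
c,Tc,T,s=wrist("w21"); print(s["position"],s["ee_rot"],s["wrist_force"])
E
python3 -m crank '[{"x":2,"y":3,"z":0,"turn":0,"claw":7.8},{"x":3,"y":4.5,"z":0,"turn":0,"claw":7.8},{"x":3,"y":4.4,"z":1,"turn":0,"claw":7.8},{"x":0.1,"y":0,"z":1,"turn":0,"claw":7.8},{"x":0,"y":0,"z":0,"turn":0,"claw":7.8},{"x":0,"y":0,"z":0,"turn":0,"claw":7.8},{"x":0,"y":0,"z":0,"turn":0,"claw":7.8}]'
python3 - <<'E'
from h import *
c,Tc,T,s=wrist("w22"); print(s["position"],s["ee_rot"],s["wrist_force"])
h,S,V=cv2.split(hsv(c)); m=((h<8)|(h>172))&(S>90); m[240:]=0;m[:,:200]=0;m[:,310:]=0
for q in circ(c,Tc,m,6): print(q, shift(T,[*q[0][:2],25]))
E
```

```text
time: 30.72
position: [506.6, 231.5, 138.4]
ee_rot: [-3.141, -0.001, 3.14]
wrist_force: [0.2, 0.2, -0.1]
width: 77.8
[506.64695707 231.46019329 138.41119354] [-3.14145545e+00 -6.61434855e-04  3.13999489e+00] [ 0.24102239  0.19639049 -0.11973787]
time: 31.65
position: [427.2, 349.9, 119.4]
ee_rot: [3.141, 0.001, 3.138]
wrist_force: [-0.1, -0.5, -0.6]
width: 77.8
[427.18856635 349.89140213 119.36707799] [3.14123934e+00 7.37971762e-04 3.13797731e+00] [-0.11869547 -0.53349814 -0.64557376]
(array([426.9, 349.8,  17.4]), np.float64(0.27), array([251., 190.])) [ 0.03578742 -0.01257862  9.4366801 ]
```

View pics/w21.png

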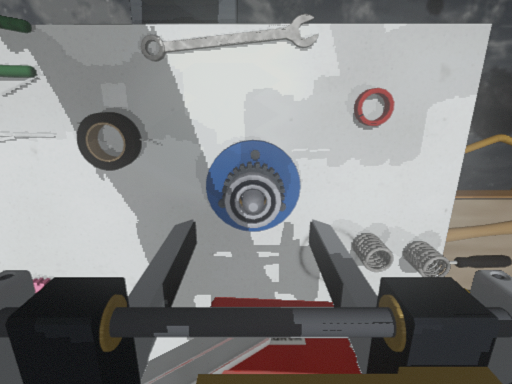

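View pics/w22.png

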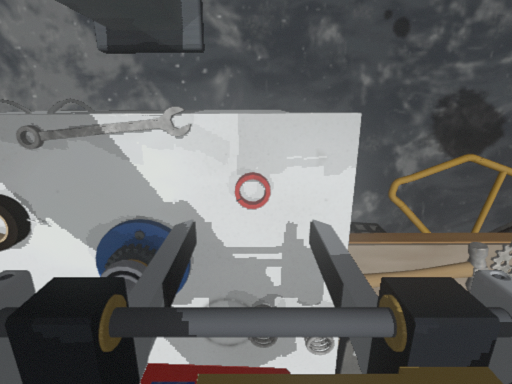

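Bearing is seated at (253,198), and the collar is at (252,190) under the gripper.

```bash
python3 -m crank '[{"x":0,"y":0,"z":3.5,"turn":0,"claw":7.8},{"x":0,"y":0,"z":3,"turn":0,"claw":7.8},{"x":0,"y":0,"z":1.8,"turn":0,"claw":7.8},{"x":0,"y":0,"z":0.7,"turn":0,"claw":7.8},{"x":0,"y":0,"z":0,"turn":0,"claw":7.8},{"x":0,"y":0,"z":0,"turn":0,"claw":7.8},{"x":0,"y":0,"z":0,"turn":0,"claw":7.8}]'
python3 - <<'E'
from h import *
c,Tc,T,s=wrist("w23"); print(s["position"],s["ee_rot"],s["wrist_force"])
h,S,V=cv2.split(hsv(c)); m=((h<8)|(h>172))&(S>90); m[270:]=0;m[:,:200]=0;m[:,310:]=0
for q in circ(c,Tc,m,6): print(q, shift(T,[*q[0][:2],25]))
E
```

```text
time: 32.58
position: [426.9, 351.2, 30.2]
ee_rot: [3.14, 0.002, 3.14]
wrist_force: [0.1, 1.5, 0.2]
width: 77.6
[426.85797006 351.17718742  30.16981319] [3.14030515e+00 1.84870922e-03 3.14004210e+00] [0.10531179 1.49102118 0.22617802]
(array([426.6, 349.7,  18.4]), np.float64(0.69), array([251., 227.])) [ 0.02652363 -0.148424    0.5167425 ]
```

View pics/w23.png

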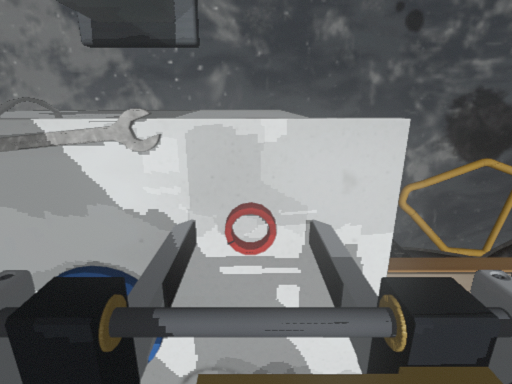

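```bash
python3 -m crank '[{"x":0,"y":-0.1,"z":0.4,"turn":0,"claw":7.8},{"x":0,"y":0,"z":0,"turn":0,"claw":5.5},{"x":0,"y":0,"z":0,"turn":0,"claw":3.8},{"x":0,"y":0,"z":0,"turn":0,"claw":3.2},{"x":0,"y":0,"z":0,"turn":0,"claw":3.2},{"x":0,"y":0,"z":0,"turn":0,"claw":3.2},{"x":0,"y":0,"z":0,"turn":0,"claw":3.2},{"x":0,"y":0,"z":0,"turn":0,"claw":3.2}]' 20;  python3 -m crank '[{"x":0,"y":0,"z":-1.5,"turn":0,"claw":3.2},{"x":0,"y":0,"z":-3.5,"turn":0,"claw":3.2},{"x":0,"y":0,"z":-4,"turn":0,"claw":3.2},{"x":0,"y":0,"z":-2.5,"turn":0,"claw":3.2},{"x":-2,"y":-3,"z":0,"turn":0,"claw":3.2},{"x":-3,"y":-4.5,"z":0,"turn":0,"claw":3.2},{"x":-3,"y":-4.3,"z":0,"turn":0,"claw":3.2},{"x":0,"y":0,"z":0,"turn":0,"claw":3.2}]';  python3 -m crank '[{"x":0,"y":0,"z":0,"turn":0,"claw":3.2},{"x":0,"y":0,"z":0,"turn":0,"claw":3.2},{"x":0,"y":0,"z":0,"turn":0,"claw":3.2}]';python3 - <<'E'
from h import *
c,Tc,T,s=wrist("w24"); print(s["position"],s["ee_rot"],s["wrist_force"])
E
```

```text
time: 33.62
position: [426.2, 349.7, 25.0]
ee_rot: [3.141, 0.0, 3.14]
wrist_force: [-0.2, -0.0, 0.7]
width: 35.8
time: 34.62
position: [507.9, 228.8, 141.0]
ee_rot: [-3.141, 0.002, 3.135]
wrist_force: [0.1, 0.4, -1.4]
width: 35.8
time: 35.0
position: [505.4, 232.6, 140.1]
ee_rot: [3.141, 0.0, -3.141]
wrist_force: [0.2, 0.1, -1.0]
width: 35.7
[505.36384399 232.61169778 140.14735739] [ 3.14135441e+00  3.83895347e-05 -3.14128095e+00] [ 0.18741757  0.10947236 -1.02648377]
```

View pics/w24.png

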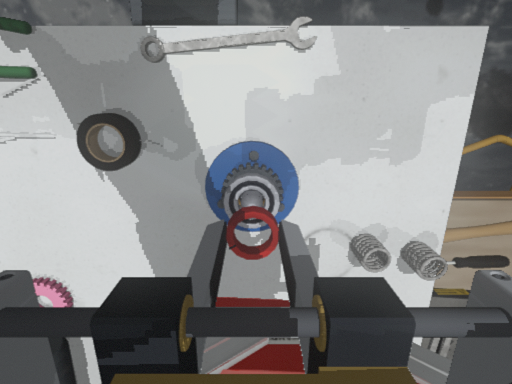

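```bash
python3 -m crank '[{"x":-0.15,"y":-0.05,"z":2,"turn":0,"claw":3.2},{"x":0,"y":0,"z":1.5,"turn":0,"claw":3.2},{"x":0,"y":0,"z":1.0,"turn":0,"claw":3.2},{"x":0,"y":0,"z":0,"turn":0,"claw":3.2},{"x":0,"y":0,"z":0,"turn":0,"claw":3.2},{"x":0,"y":0,"z":0,"turn":0,"claw":3.2}]';python3 - <<'E'
from h import *
c,Tc,T,s=wrist(); print(s["position"],s["ee_rot"],s["wrist_force"]);cv2.imwrite("pics/w25.png",cv2.resize(c["color"][185:285,200:306],None,fx=6,fy=6,interpolation=cv2.INTER_CUBIC))
E
```

```text
time: 35.8
position: [508.0, 231.2, 95.8]
ee_rot: [3.141, 0.002, 3.14]
wrist_force: [-0.0, 0.2, -0.7]
width: 35.8
[508.0280766  231.20803081  95.84657932] [3.14099203e+00 1.53758007e-03 3.13986254e+00] [-0.03118003  0.21985123 -0.67842195]
```

View pics/w25.png

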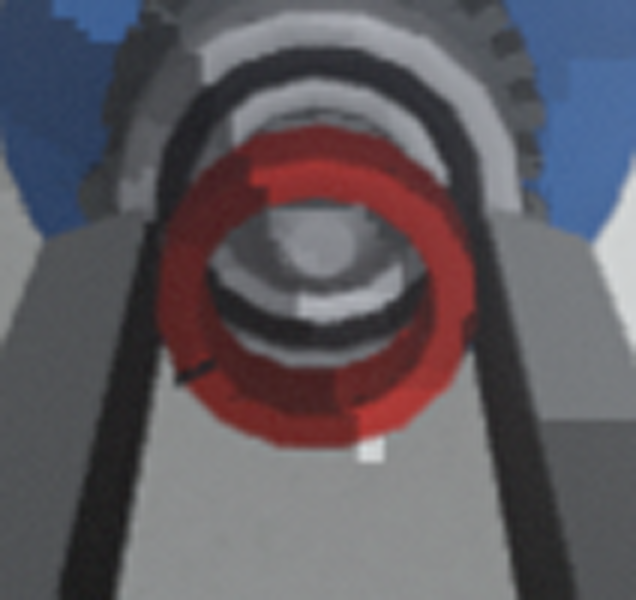

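Run:
```python
from h import *
c,Tc,T,s=wrist(); z=s["position"][2];print(s["position"],z)
print("tip",ray(c,Tc,199.5+319/6,184.5+248/6,66),"bore",ray(c,Tc,199.5+319/6,184.5+306/6,z-13),"outer",ray(c,Tc,199.5+317/6,184.5+287/6,z-19))
```

```text
[507.99604614 231.1525227   95.7905687 ] 95.79056870036946
tip [507.39773827 231.47025527] bore [506.72282444 231.4397809 ] outer [507.3154988  231.22464184]
```

```bash
python3 -m crank '[{"x":0,"y":0.02,"z":0.4,"turn":0,"claw":3.2},{"x":0,"y":0,"z":0.4,"turn":0,"claw":3.2},{"x":0,"y":0,"z":0.4,"turn":0,"claw":3.2},{"x":0,"y":0,"z":0.3,"turn":0,"claw":3.2},{"x":0,"y":0,"z":0.1,"turn":0,"claw":3.2},{"x":0,"y":0,"z":0,"turn":0,"claw":3.2},{"x":0,"y":0,"z":0,"turn":0,"claw":3.2},{"x":0,"y":0,"z":0,"turn":0,"claw":3.2}]';python3 - <<'E'
from h import *
c,Tc,T,s=wrist(); print(s["position"],s["ee_rot"],s["wrist_force"]);cv2.imwrite("pics/w26.png",cv2.resize(c["color"][185:285,200:306],None,fx=5,fy=5,interpolation=cv2.INTER_CUBIC))
E
```

```text
time: 36.9
position: [507.6, 231.3, 79.2]
ee_rot: [3.141, 0.0, 3.14]
wrist_force: [0.5, -0.6, -0.8]
width: 35.4
[507.60960125 231.30487527  79.19057366] [3.14137327e+00 3.86552464e-04 3.13999056e+00] [ 0.51848649 -0.60195719 -0.7501143 ]
```

View pics/w26.png

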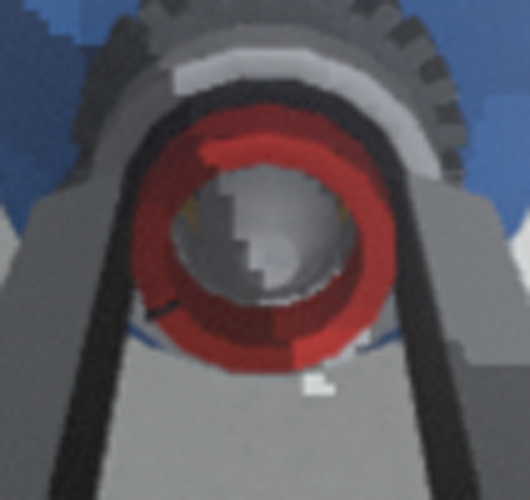

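Collar is centred on the shaft. I'll lower it to contact.

```bash
python3 -m crank '[{"x":0,"y":0,"z":0.1,"turn":0,"claw":3.2},{"x":0,"y":0,"z":0.1,"turn":0,"claw":3.2},{"x":0,"y":0,"z":0.05,"turn":0,"claw":3.2},{"x":0,"y":0,"z":0,"turn":0,"claw":3.2},{"x":0,"y":0,"z":0,"turn":0,"claw":3.2}]'
```

```text
time: 37.58
position: [507.5, 231.3, 76.9]
ee_rot: [3.141, 0.0, 3.14]
wrist_force: [-1.9, -0.6, 3.8]
width: 35.5
```

```bash
python3 -m crank '[{"x":0,"y":0,"z":0,"turn":0,"claw":3.9},{"x":0,"y":0,"z":0,"turn":0,"claw":5.2},{"x":0,"y":0,"z":0,"turn":0,"claw":5.2},{"x":0,"y":0,"z":-1.5,"turn":0,"claw":5.2},{"x":0,"y":0,"z":-3,"turn":0,"claw":5.2},{"x":0,"y":0,"z":-4,"turn":0,"claw":5.2},{"x":0,"y":0,"z":-1,"turn":0,"claw":7.8},{"x":0,"y":0,"z":0,"turn":0,"claw":7.8}]';python3 - <<'E'
from h import *
camera("top")
c,Tc,T,s=wrist(); print(s["position"],s["wrist_force"])
a=cv2.resize(c["color"][135:240,200:310],(560,535),interpolation=cv2.INTER_CUBIC)
c=camera("scene"); b=c["color"][150:200,180:250]; 
cv2.imwrite("pics/end.png",a);cv2.imwrite("pics/endS.png",cv2.resize(b,None,fx=9,fy=9,interpolation=cv2.INTER_CUBIC))
E
```

```text
time: 38.58
position: [507.9, 231.4, 172.3]
ee_rot: [3.141, 0.002, 3.14]
wrist_force: [-0.9, 0.2, -0.5]
width: 69.0
[507.13988178 231.13218948 170.73321122] [ 0.83857661 -1.38634227 -0.65033719]
```

View pics/end.png

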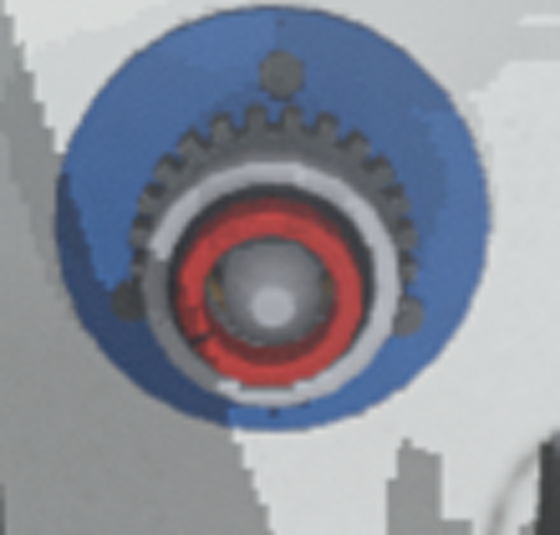

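View pics/endS.png

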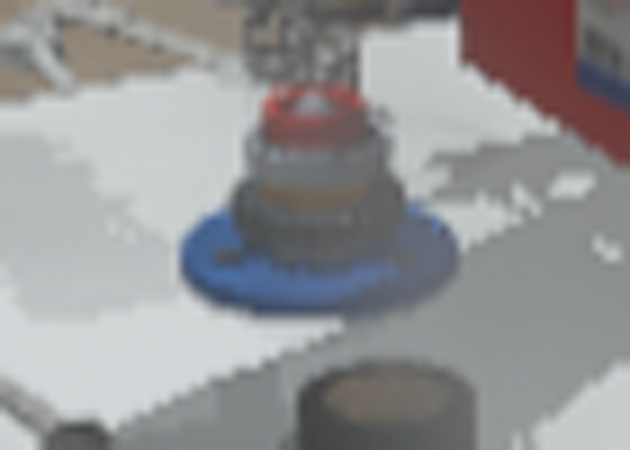

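The stack is gear, spacer, bearing, collar, all level, with the shaft tip just showing through the collar. The gripper is clear of it, so I'm handing in.

```bash
python3 -c "
from bench import robot
print(robot.finish_job())"
```

```text
the job is handed in; nothing more can be done
None
```

I threaded the gear, spacer, bearing and collar onto the shaft in that order, let them all go, and handed the job in at about 39 s. Hand-in gives no verdict.

- **Seating:** each part was lowered until it touched with about 4–7 N, at the height expected for fully home, to within about 0.2 mm.
- **Final look:** the last wrist and scene pictures show the four parts stacked level, with the shaft tip just visible through the collar. The gripper was about 95 mm above the stack and touching nothing. The tape roll, tools and look-alikes were left alone.
- **Disagreements:** the camera and arm readings differed by 1–2 mm, so I re-centred the gear, spacer and bearing on the shaft tip in the wrist picture before lowering them. The collar needed almost no correction. My first row format was refused before anything moved. One automatic mask for the gear and one for the bearing failed, so I read those centres from zoomed pictures.

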